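# Wind the caddy's sprung wheel and pin it

## Task

Lock the yellow caddy for the road: take the locking pin out of its wooden rest, put it through the eye of the sprung wheel on the caddy's lid, wind the wheel clockwise against its spring and feel for the hidden hole in the lid below, then push the pin fully home, so that its handle sits down on the wheel and the wheel stays wound when you let go. Leave the gourd, jar, plate and bombilla where they are.

Things in the scene. Friction and masses are not known exactly. Their poses are not given: they have to be found in the camera images.
- pin_grip (a point): Centre of the handle of the locking pin (loose, upright, 77 mm long, 120 g): a round wooden handle 32 mm in diameter, 44 mm tall, on a round steel shank 14 mm in diameter, 33 mm long, whose lowest 7 mm taper to a 6 mm wide tip. This point is 55 mm above the tip and 22 mm above the handle's underside. z runs up the pin's axis.
- pin_tip (a point): The lower end of the locking pin's shank, on its axis, 55 mm below the centre of the handle.
- rest: Fixed wooden block 75 x 75 x 40 mm with an upright 18 mm through hole in its middle, in which the pin stands loosely at the start, the handle's underside resting on the block's top. Origin at the centre of its underside, on the table.
- wheel_eye (a point): Centre of the eye's mouth at the wheel's top face, 144 mm above the table: a round through hole, 17 mm in diameter, in the grey wheel (14 mm thick), 65 mm from its axis; travels with the wheel. 18 mm below the wheel's top face is the lid's flat top, on which a pin put through the eye first rests. When home, the pin's tip is 33 mm below the wheel's top face.
- wheel_centre (a point): Point on the wheel's upright axis, at its top face. The grey wheel is a disc of 87 mm radius on top of a fixed yellow drum 224 mm in diameter; in its middle a black turning knob (bar 52 x 14 mm, along the line to the eye) stands 38 mm above the top face.
- wheel (a joint): Angle of the wheel, rad: 0 at rest against its stop, growing as it is wound clockwise seen from above, to a stop at 1.5. A spring turns it back whenever it is let go: 0.15 N m at 0 growing by 0.16 N m per rad (2.3 N at the eye at rest, 4 to 5 N when wound to the hole).
- caddy: Yellow drum, 224 mm in diameter, 127 mm high, fixed. Origin: centre of its underside. At rest the eye lies towards its -x. Its lid has one hole under the wheel, hidden, 17 mm in diameter, 36 mm deep, 65 mm from the axis. It comes under the eye somewhere between 0.65 and 1.15 rad of winding; where exactly differs every time and can only be felt (no hole is elsewhere).
- jar_centre (a point): Clip-top glass jar, 90 mm in diameter, 140 mm tall, loose, a bystander. Point half-way up on its axis.
- gourd_centre (a point): Calabash gourd in a steel stand, 84 mm in diameter, 104 mm tall, loose, a bystander. Point half-way up.
- plate: Orange melamine plate, 190 mm in diameter, 18 mm high, loose, a bystander. Origin at the centre of its underside.
- bombilla: Metal bombilla (drinking straw) lying on the table, 185 mm long, 10 mm high, loose, a bystander. Origin under its middle, its length along its x.
Not all that is in view belongs to the job. Of the things shaped like the part that bears pin_grip, the dark wooden one is meant.

How it is judged:
By the outcome, as a careful person would: the job done as asked, in the order asked, and still so for the second after the job is handed in, with the robot touching nothing.
It also fails if it takes over 72 s, if anything falls off the work surface, if the arm or the gripper's body presses on something with over 40 N, if the wrist force passes 120 N, or if a joint passes its speed limit or range.

## Robot

A 7-joint arm with a two-finger parallel gripper is mounted at the origin on the work surface. World frame = base frame: x ahead of the robot, y to its left, z up, the work surface at z = 0. Lengths are in m, angles in degrees, forces in N, time in s.
With the tool pointing down it reaches from about 0.425 to 0.875 m from the base axis. Payload 4.7 kg.
Tool frame: the origin (TCP) lies midway between the tips of the shut fingers; the grasp point (between the pads) lies env.grip_point_offset behind it (env.grip_point_offset is the distance from the TCP to the grasp point, in m); z points along the fingers, y is the line along which they close (so a half turn about z gives the same grasp; the last joint's range is limited). The gripper opens to 87 mm and grips with 3 to 60 N. Pads are 19 mm wide; open, the fingers measure 117 mm over their backs; the gripper's body (75 mm by 190 mm) begins 51 mm behind the grasp point.
Start: joints at [67.156, 18.392, -4.016, 83.108, 1.295, 78.541, -3.26], TCP at [0.261, -0.595, 0.223] pointing down, gripper open.
Joint ranges: [-163.93, 163.93], [-17.29, 119.83], [-79.2, 71.16], [3.27, 140.29], [-89.18, 269.18], [5.43, 117.66], [-154.24, 154.24]. Speed limits (degrees/s): [147.25, 147.25, 180, 180, 180, 180, 180].

## Interface

Orientations are given as [roll, pitch, yaw] about the fixed x, y, z axes, in that order (R = Rz(yaw) Ry(pitch) Rx(roll)).
In Python, from cell import env gives the robot as it stands.
- The arm moves only by the shell command python3 -m creep 'ROWS' [FORCE]. ROWS is a JSON object of lists of equal length, an entry for each row: "translation": the shift along the tool's x, y, z in units of 0.08 m (1.0 is 0.08 m), a list of three; "turn": the turn, a rotation vector about the tool's x, y, z in units of 180 degrees (1.0 is 180 degrees), a list of three; "grip": the opening, from 0 (shut) to 1 (fully open). In form: {"translation": [[x, y, z], ...], "turn": [[ax, ay, az], ...], "grip": [grip, ...]}. A call has 1 to 5 rows; each row shifts and turns the commanded pose from where the row before left it, along the tool's axes as they then stand; what a row does not reach is not made up. A row lasts 1/8 s, in which the tool goes at most 62.5 mm and 10.7 degrees, less where a joint would pass 70% of its speed; a pose out of reach is approached as far as the arm can. A call with a number of a shift or a turn outside -1 to 1 is refused whole. A call with a gripper value outside its range is refused whole. The fingers move at their own pace and stop on an object; FORCE is the grip in N (left out, the last holds). Time passes only in rows, so rows that do not move let the fingers close. It gives the time, the measured TCP pose, the force, the opening and the grip force at its end, in the units of the state.
- env.get_obs(): the state, without advancing time (a new reading comes with each control period).
- env.read_camera(name): name is "side" or "top"; returns a dict with "frame" (384x512x3 uint8, red, green, blue), "z_map" (384x512 float32, m along the optical axis (not along the pixel's ray), 0 where there is no reading), "K" (3x3 intrinsics, pixels), "rvec" (rotation vector, rad) and "tvec" (3), from world to camera coordinates, as OpenCV has them. Camera axes: x right, y down, z forward; pixel columns grow to the right and rows downward; lengths in m; the calibration is good to about 2 mm. A picture is of the moment at which its call begins.
- env.sign_off(): hands the job in; it is judged then, once.
The state is a dict: "time_s": time; "qpos": joint angles; "joint_velocities": joint speeds; "effort": joint torques, N m; "tool_pos": TCP position; "tool_rot": TCP orientation; "force": force on the tool from outside, world axes, zero at the start; "wrist_torque": the same for the moment, N m; "grip_width": finger opening in m; "grasp_force": force on a finger pad.
Only numpy, scipy, OpenCV 4.12 (cv2) and the standard library are available. Lean on these libraries where they do the work, as an engineer would, in place of code of your own. Each camera call takes 0.05 s, during which the arm holds its last target. There are 200 camera calls.

## Working session

There is one attempt and no reset: what is moved stays moved. The work goes in short steps, Python scripts to look and compute and a shell command to move; the robot and the scene stay as the last step left them, time stands still between calls to the robot, and variables do not carry over. Pictures are saved under pics/ and viewed, at most 10 in all, crops included, and the job is handed in when it is done.

```bash
ls; mkdir -p pics; python3 - <<'E'
from cell import env
import cv2,numpy as np,pickle
o=env.get_obs();print({k:np.round(v,3) for k,v in o.items()},env.grip_point_offset)
for n in("top","side"):
    c=env.read_camera(n);pickle.dump(c,open(f"{n}.pkl","wb"))
    cv2.imwrite(f"pics/{n}0.png",c["frame"][:,:,::-1])
    R=cv2.Rodrigues(np.array(c["rvec"]))[0];print(n,-R.T@np.ravel(c["tvec"]),R[2],c["K"][0])
E
```

```text
pics
{'time_s': np.float64(0.0), 'qpos': array([67.154, 18.441, -4.015, 83.176,  1.294, 78.541, -3.259]), 'joint_velocities': array([ 0.147,  0.004, -0.009, -0.066, -0.05 , -0.016,  0.005]), 'effort': array([-1.0000e-03, -4.9129e+01, -4.0400e-01, -3.1254e+01, -6.4000e-02,
        4.4000e-02,  0.0000e+00]), 'tool_pos': array([ 0.261, -0.595,  0.221]), 'tool_rot': array([-1.79888e+02,  5.00000e-03,  2.36570e+01]), 'force': array([0.459, 0.352, 0.102]), 'wrist_torque': array([-0.019,  0.034,  0.078]), 'grasp_force': np.float64(0.0), 'grip_width': np.float64(0.087)} 0.0187
top [0.42062259 0.03005524 0.96232423] [ 0.19960462  0.01724849 -0.9797247 ] [355.89530666   0.         247.92299621]
side [0.20473295 0.70777999 0.88316749] [ 0.35194169 -0.6264968  -0.69544145] [396.40764883   0.         258.28426028]
```

View pics/top0.png

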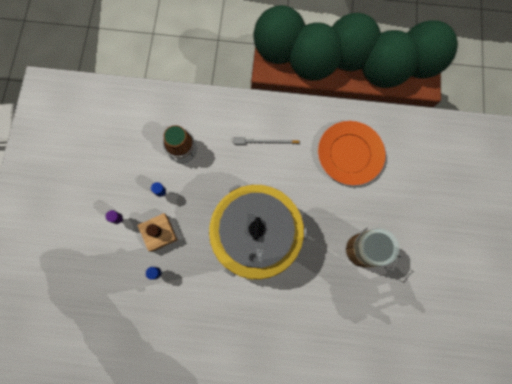

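View pics/side0.png

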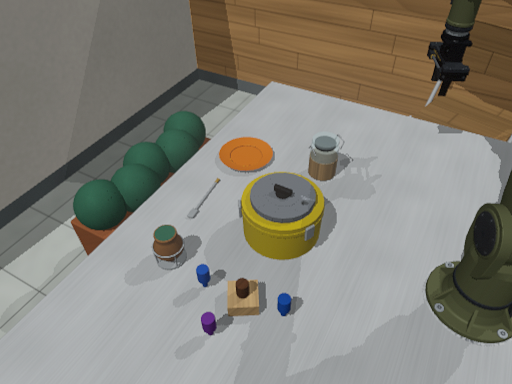

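Top view: the pin-shaped things are dark brown (153,230) standing in the wooden rest, blue (158,189) and (152,273), purple (114,216). The brown one in the rest fits "dark wooden". The caddy is at about (257,231), with its eye at about (253,258). I'll confirm the pin in a crop and measure.

```bash
cat > h.py <<'E'
import cv2,numpy as np,pickle
def ray(c,u,v,z):
    R=cv2.Rodrigues(np.array(c["rvec"],float))[0];t=np.ravel(c["tvec"]);C=-R.T@t
    d=R.T@np.linalg.inv(c["K"])@np.array([u,v,1.]);return C+d*(z-C[2])/d[2]
def proj(c,p): return cv2.projectPoints(np.array([p],float),np.array(c["rvec"],float),np.array(c["tvec"],float),np.array(c["K"]),None)[0].ravel()
def world(c):
    R=cv2.Rodrigues(np.array(c["rvec"],float))[0];t=np.ravel(c["tvec"]);z=c["z_map"];v,u=np.indices(z.shape)
    P=np.stack([u,v,np.ones_like(u)],-1)@np.linalg.inv(c["K"]).T*z[...,None];return (P-t)@R
E
python3 - <<'E'
from h import *
out=[]
for n,roi,box in(("top",(130,205,60,60),(200,175,110,110)),("side",(215,260,60,70),(235,165,100,90))):
    c=pickle.load(open(n+".pkl","rb"));W=world(c);f=c["frame"];hsv=cv2.cvtColor(f,cv2.COLOR_RGB2HSV)
    x,y,w,h=roi;S=np.s_[y:y+h,x:x+w];P=W[S].reshape(-1,3)
    for nm,lo,hi in(("handletop",.078,.092),("resttop",.035,.046)):
        q=P[(P[:,2]>lo)&(P[:,2]<hi)]
        if len(q)>4:
            print(n,nm,len(q),q.mean(0).round(4),cv2.minAreaRect((q[:,:2]*1000).astype(np.float32)))
    dark=((f[S].max(-1)<95)).astype(np.uint8);
    cs=cv2.findContours(dark,0,2)[0];print([ (cv2.boundingRect(k),) for k in cs if cv2.contourArea(k)>20])
    x,y,w,h=box;S2=np.s_[y:y+h,x:x+w];P=W[S2].reshape(-1,3)
    g=(hsv[S2][...,1]<70).ravel()
    q=P[g&(abs(P[:,2]-.144)<.006)];print(n,"wheel",len(q),q.mean(0).round(4),cv2.minEnclosingCircle((q[:,:2]*1000).astype(np.float32)))
    q=P[(P[:,2]>.172)&(P[:,2]<.19)];print("knob",len(q),q.mean(0).round(4),cv2.minAreaRect((q[:,:2]*1000).astype(np.float32)))
    # yellow rim
    m=((hsv[...,0]>18)&(hsv[...,0]<34)&(hsv[...,1]>150)&(hsv[...,2]>90))
    q=W[m&(abs(W[...,2]-.127)<.004)];print("rim",len(q),cv2.minEnclosingCircle((q[:,:2]*1000).astype(np.float32)))
    a=cv2.resize(f[roi[1]:roi[1]+roi[3],roi[0]:roi[0]+roi[2]],(390,400),interpolation=2)
    b=cv2.resize(f[S2],(400,400),interpolation=2);out.append(np.hstack([a,b]))
cv2.imwrite("pics/crop1.png",cv2.resize(np.vstack(out),(592,600))[:,:,::-1])
E
```

```text
top handletop 130 [0.4942 0.2745 0.0832] ((494.33135986328125, 274.3294677734375), (30.1004638671875, 29.093795776367188), 50.99284362792969)
top resttop 671 [0.4935 0.273  0.0391] ((494.79058837890625, 275.304443359375), (75.6192626953125, 75.99227905273438), 31.422780990600586)
[((16, 19, 17, 14),), ((0, 14, 9, 13),), ((23, 12, 33, 38),)]
top wheel 4021 [0.5169 0.0168 0.1437] ((517.6530151367188, 17.011831283569336), 86.35868072509766)
knob 0 [nan nan nan] ((0.0, 0.0), (0.0, 0.0), 0.0)
rim 2161 ((517.0457763671875, 17.8404541015625), 110.7770004272461)
side handletop 137 [0.4946 0.2769 0.0831] ((495.188720703125, 275.556640625), (28.213918685913086, 31.856815338134766), 30.244041442871094)
side resttop 665 [0.4915 0.2824 0.0395] ((486.87738037109375, 301.7200927734375), (86.00572967529297, 144.70346069335938), 18.165557861328125)
[((21, 18, 14, 20),)]
side wheel 2254 [0.5152 0.025  0.1435] ((519.5711059570312, 17.679662704467773), 90.3106689453125)
knob 0 [nan nan nan] ((0.0, 0.0), (0.0, 0.0), 0.0)
rim 1113 ((518.833740234375, 20.04585838317871), 112.99472045898438)<stdin>:15: RuntimeWarning: Mean of empty slice.
  ret = um.true_divide(
```

View pics/crop1.png

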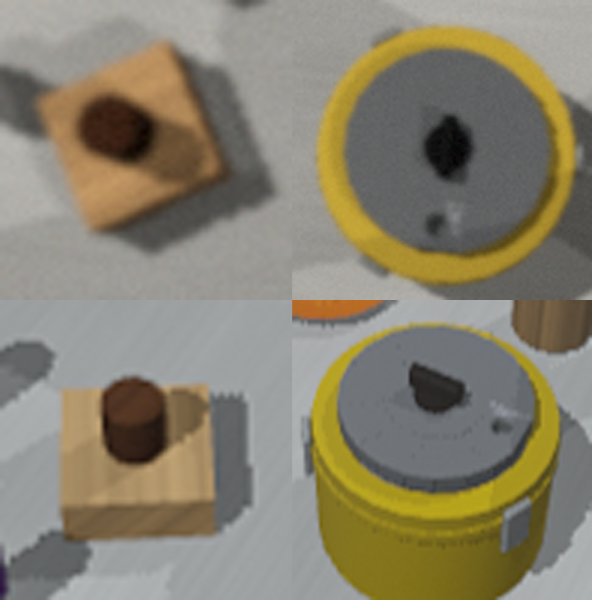

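The crop confirms it: the dark wooden pin stands in the rest (top-view pixel ~(153,230)), while the decoys are blue and purple. The eye is dark beside a light mark, at top ~(253,256) and side ~(305,203). Next I'll refine the eye and start moving.

```bash
cat > d.py <<'E'
# d.py x y z yaw : remaining move in tool axes/units from the measured pose
import sys,numpy as np
from scipy.spatial.transform import Rotation as Ro
from cell import env
o=env.get_obs();R=Ro.from_euler('xyz',o["tool_rot"],degrees=True)
print("t",round(float(o["time_s"]),2),"p",o["tool_pos"].round(4),"rot",o["tool_rot"].round(2),"F",o["force"].round(1),"w",round(float(o["grip_width"]),4),"gf",round(float(o["grasp_force"]),1))
if len(sys.argv)>4:
    x,y,z,yaw=map(float,sys.argv[1:5]);T=Ro.from_euler('xyz',[180,0,yaw],degrees=True)
    print("shift",(R.inv().apply(np.array([x,y,z])-o["tool_pos"])/.08).round(3),"turn",((R.inv()*T).as_rotvec()/np.pi).round(4))
E
python3 - <<'E'
from h import *
for n,(u0,v0) in(("top",(253,256)),("side",(305,203))):
    c=pickle.load(open(n+".pkl","rb"));g=c["frame"].max(-1).astype(float)
    s=np.s_[v0-6:v0+7,u0-6:u0+7];print(g[s].astype(int))
    v,u=np.indices(g.shape);w=np.clip(90-g,0,None)[s]
    uu,vv=(u[s]*w).sum()/w.sum(),(v[s]*w).sum()/w.sum();p=ray(c,uu,vv,.144);d=p[:2]-[.5178,.0178]
    print(n,uu,vv,p,np.hypot(*d),np.degrees(np.arctan2(d[1],d[0])))
    for q in([.6,.1,0],):print(proj(c,q))
E
python3 d.py 0.5 -0.3 0.24 -45
python3 -m creep '{"translation":[[0.5,0,0],[0.5,0,0],[0.5,0,0],[0.5,0,0],[0.5,0,0]],"turn":[[0,0,0],[0,0,0],[0,0,0],[0,0,0],[0,0,0]],"grip":[1,1,1,1,1]}'
```

```text
[[100 100  99  98 105  98 102 102 107 109 120 122 115]
 [ 98  99 103 102 100  98 101  97 100 107 117 117 112]
 [101 102 100  97  97  90  92  93  96 108 118 117 115]
 [ 97  97  94  88  75  76  81  83  86 100 115 121 129]
 [ 96  97  81  72  67  57  58  61  72  94 112 121 132]
 [100  93  74  63  54  50  50  52  68  89 110 122 131]
 [ 96  87  68  54  49  43  48  53  66  84  98 111 120]
 [ 95  85  66  50  49  45  55  62  71  84  94 109 114]
 [ 95  82  70  54  50  49  58  73  79  85  93 108 110]
 [ 95  90  69  60  48  56  67  79  85  90  94 103 111]
 [ 99  93  84  67  62  57  73  81  85  89  96 101 113]
 [102  99  90  80  74  73  72  80  86  89  90  94 100]
 [ 99  94  93  91  85  81  83  85  89  87  93  89  90]]
top 251.9512670565302 256.9863547758285 [0.45342121 0.02036946 0.144     ] 0.06443004343839333 177.7144478215848
[228.11977917 202.19857112]
[[121 122 129 135 143 151 139 132 126 119 113 109 110]
 [121 120 124 137 147 148 154 151 139 134 133 119 113]
 [122 120 123 130 134 139 152 144 140 138 138 126 124]
 [121 121 119 111 104 110 115 122 127 122 119 116 121]
 [121 120 106  91  78  
[... 212 characters left out ...]
14 106 118 117 114 115 116 110 110 101]
 [121 121 121 122 122 122 122 121 120 110 111 108  80]
 [121 120 120 121 121 121 121 121 120 110 110  94  61]
 [121 121 121 121 121 121 120 121 120 109 101  66  59]
 [121 120 122 120 121 121 121 122 121 107  80  54  63]]
side 306.4572192513369 205.09625668449198 [0.44537919 0.02596057 0.144     ] 0.07287913406460798 173.57088049439642
[242.59493704 238.22875325]
t 0.1 p [ 0.2605 -0.595   0.2216] rot [-179.9     0.     23.65] F [-0.3 -0.4  0.3] w 0.087 gf 0.0
shift [ 4.221 -2.177 -0.227] turn [-0.0005  0.0004  0.3814]
time_s: 0.72
tool_pos: [0.4448, -0.5144, 0.222]
tool_rot: [-180.0, 0.0, 23.6]
force: [0.6, -0.6, -1.0]
grip_width: 0.087
grasp_force: 0.0
```

```bash
python3 -m creep '{"translation":[[0,0,-0.1],[0,0,-0.1],[0,0,-0.1],[0,0,0],[0,0,0]],"turn":[[0,0,0.055],[0,0,0.055],[0,0,0.055],[0,0,0.055],[0,0,0.055]],"grip":[1,1,1,1,1]}' >/dev/null
python3 -m creep '{"translation":[[0,0,0],[0,0,0],[0,0,0],[0,0,0]],"turn":[[0,0,0.055],[0,0,0.0515],[0,0,0],[0,0,0]],"grip":[1,1,1,1]}'
python3 d.py 0.5 -0.25 0.245 -45;python3 d.py 0.4945 0.2748 0.2 -45
python3 - <<'E'
from h import *
c=pickle.load(open("side.pkl","rb"))
for u,v in((304.5,202.5),(305,202.5)):
    p=ray(c,u,v,.144);d=p[:2]-[.5178,.0178];print(p,np.hypot(*d))
c=pickle.load(open("top.pkl","rb"));print(ray(c,252.2,257,.144))
E
```

```text
time_s: 1.85
tool_pos: [0.4439, -0.515, 0.2462]
tool_rot: [180.0, 0.0, -44.9]
force: [-1.4, -0.4, -0.5]
grip_width: 0.087
grasp_force: 0.0
t 1.85 p [ 0.4439 -0.515   0.2462] rot [ 1.800e+02  3.000e-02 -4.486e+01] F [-1.4 -0.4 -0.5] w 0.087 gf 0.0
shift [-1.84  -2.843  0.016] turn [0.     0.0002 0.0008]
t 1.85 p [ 0.4439 -0.515   0.2462] rot [ 1.800e+02  3.000e-02 -4.486e+01] F [-1.4 -0.4 -0.5] w 0.087 gf 0.0
shift [-6.515 -7.444  0.582] turn [0.     0.0002 0.0008]
[0.45366361 0.01972188 0.144     ] 0.06416518121143444
[0.45251627 0.01910988 0.144     ] 0.0652968737957331
[0.45345332 0.0198048  0.144     ]
```

```bash
for i in 1 2; do :; done
python3 -m creep '{"translation":[[-0.434,-0.496,0],[-0.434,-0.496,0],[-0.434,-0.496,0],[-0.434,-0.496,0],[-0.434,-0.496,0]],"turn":[[0,0,0],[0,0,0],[0,0,0],[0,0,0],[0,0,0]],"grip":[1,1,1,1,1]}' >/dev/null
python3 -m creep '{"translation":[[-0.434,-0.496,0],[-0.434,-0.496,0],[-0.434,-0.496,0],[-0.434,-0.496,0],[-0.434,-0.496,0]],"turn":[[0,0,0],[0,0,0],[0,0,0],[0,0,0],[0,0,0]],"grip":[1,1,1,1,1]}' >/dev/null
python3 -m creep '{"translation":[[-0.434,-0.496,0],[-0.434,-0.496,0],[-0.434,-0.496,0],[-0.434,-0.496,0],[-0.434,-0.496,0]],"turn":[[0,0,0],[0,0,0],[0,0,0],[0,0,0],[0,0,0]],"grip":[1,1,1,1,1]}' >/dev/null
python3 -m creep '{"translation":[[0,0,0.3],[0,0,0.3],[0,0,0.3]],"turn":[[0,0,0],[0,0,0],[0,0,0]],"grip":[1,1,1]}'
python3 d.py 0.4945 0.2748 0.047 -45
```

```text
time_s: 4.1
tool_pos: [0.4912, 0.1392, 0.1683]
tool_rot: [179.8, 1.0, -44.8]
force: [0.6, -0.1, -0.3]
grip_width: 0.0869
grasp_force: 0.0
t 4.1 p [0.4912 0.1392 0.1683] rot [179.76   0.98 -44.76] F [ 0.6 -0.1 -0.3] w 0.0869 gf 0.0
shift [-1.138 -1.239  1.531] turn [0.0013 0.0054 0.0013]
```

```bash

python3 -m creep '{"translation":[[-0.228,-0.248,0],[-0.228,-0.248,0],[-0.228,-0.248,0],[-0.228,-0.248,0],[-0.228,-0.248,0]],"turn":[[0.0013,0.0054,0.0013],[0,0,0],[0,0,0],[0,0,0],[0,0,0]],"grip":[1,1,1,1,1]}' >/dev/null
python3 -m creep '{"translation":[[0,0,0.2],[0,0,0.2],[0,0,0.2],[0,0,0],[0,0,0]],"turn":[[0,0,0],[0,0,0],[0,0,0],[0,0,0],[0,0,0]],"grip":[1,1,1,1,1]}'
python3 d.py 0.4945 0.2748 0.047 -45
```

```text
time_s: 5.35
tool_pos: [0.4961, 0.2477, 0.1194]
tool_rot: [179.7, 0.8, -45.2]
force: [-0.3, -0.7, -0.8]
grip_width: 0.0869
grasp_force: 0.0
t 5.35 p [0.4961 0.2477 0.1194] rot [179.66   0.75 -45.16] F [-0.3 -0.7 -0.8] w 0.0869 gf 0.0
shift [-0.243 -0.23   0.906] turn [ 0.0019  0.0042 -0.0009]
```

```bash

python3 -m creep '{"translation":[[-0.12,-0.11,0],[-0.12,-0.12,0],[0,0,0],[0,0,0]],"turn":[[0.0019,0.0042,-0.0009],[0,0,0],[0,0,0],[0,0,0]],"grip":[1,1,1,1]}' >/dev/null
python3 d.py 0.4945 0.2748 0.047 -45; python3 -c "
from cell import env;o=env.get_obs();print(o['qpos'].round(1),o['joint_velocities'].round(1))"
```

```text
t 5.85 p [0.4954 0.2746 0.1193] rot [ 1.7997e+02 -4.0000e-02 -4.4930e+01] F [ 0.3 -0.  -0.4] w 0.0871 gf 0.0
shift [-0.01   0.005  0.904] turn [ 0.0002 -0.0002  0.0004]
[ -78.9   18.5   55.8  104.2  -16.6   66.1 -152.6] [ 0.4 -0.2  0.3  0.4  0.  -0.   0.1]
```

Joint 7 is near its limit, so I'll take the equivalent half-turned grasp (yaw 135).

```bash

python3 -m creep '{"translation":[[0,0,0],[0,0,0],[0,0,0],[0,0,0],[0,0,0]],"turn":[[0,0,-0.055],[0,0,-0.055],[0,0,-0.055],[0,0,-0.055],[0,0,-0.055]],"grip":[1,1,1,1,1]}' >/dev/null
python3 -m creep '{"translation":[[0,0,0],[0,0,0],[0,0,0],[0,0,0],[0,0,0]],"turn":[[0,0,-0.055],[0,0,-0.055],[0,0,-0.055],[0,0,-0.055],[0,0,-0.055]],"grip":[1,1,1,1,1]}' >/dev/null
python3 -m creep '{"translation":[[0,0,0],[0,0,0],[0,0,0],[0,0,0],[0,0,0]],"turn":[[0,0,-0.055],[0,0,-0.055],[0,0,-0.055],[0,0,-0.055],[0,0,-0.055]],"grip":[1,1,1,1,1]}' >/dev/null
python3 -m creep '{"translation":[[0,0,0],[0,0,0],[0,0,0],[0,0,0],[0,0,0]],"turn":[[0,0,-0.055],[0,0,-0.055],[0,0,-0.055],[0,0,-0.01],[0,0,0]],"grip":[1,1,1,1,1]}' >/dev/null
python3 d.py 0.4945 0.2748 0.047 135; python3 -c "
from cell import env;o=env.get_obs();print(o['qpos'].round(1))"
```

```text
t 8.35 p [0.4953 0.2744 0.1192] rot [-1.7998e+02  1.0000e-02  1.3491e+02] F [-0.2 -0.7 -0.6] w 0.0871 gf 0.0
shift [ 0.01  -0.004  0.903] turn [-0.0001  0.0001 -0.0005]
[-56.2  13.3  27.9 103.5  -6.8  64.9  18.9]
```

Good configuration. Descend and grip.

```bash

python3 -m creep '{"translation":[[0.01,0,0.2],[0,0,0.2],[0,0,0.2],[0,0,0.2],[0,0,0.1]],"turn":[[0,0,0],[0,0,0],[0,0,0],[0,0,0],[0,0,0]],"grip":[1,1,1,1,1]}' 
python3 -m creep '{"translation":[[0,0,0],[0,0,0],[0,0,0],[0,0,0],[0,0,0]],"turn":[[0,0,0],[0,0,0],[0,0,0],[0,0,0],[0,0,0]],"grip":[1,0.3,0.3,0.3,0.3]}' 40
python3 -m creep '{"translation":[[0,0,0],[0,0,0],[0,0,0],[0,0,0],[0,0,0]],"turn":[[0,0,0],[0,0,0],[0,0,0],[0,0,0],[0,0,0]],"grip":[0.2,0.2,0.2,0.2,0.2]}' 55
python3 d.py 0.4945 0.2748 0.047 135
```

```text
time_s: 8.98
tool_pos: [0.4939, 0.275, 0.0455]
tool_rot: [-179.9, 0.0, 135.1]
force: [0.6, -0.0, -0.3]
grip_width: 0.087
grasp_force: 0.0
time_s: 9.6
tool_pos: [0.4947, 0.2756, 0.0475]
tool_rot: [180.0, 0.0, 135.1]
force: [0.7, -0.4, -0.7]
grip_width: 0.0547
grasp_force: 0.0
time_s: 10.22
tool_pos: [0.4946, 0.2756, 0.0472]
tool_rot: [-180.0, 0.0, 135.1]
force: [0.9, -0.4, 0.6]
grip_width: 0.031
grasp_force: 55.0
t 10.22 p [0.4946 0.2756 0.0472] rot [-1.7999e+02  1.0000e-02  1.3509e+02] F [ 0.9 -0.4  0.6] w 0.031 gf 55.0
shift [-0.006 -0.008  0.003] turn [-0.      0.      0.0005]
```

```bash

python3 -m creep '{"translation":[[0,0,-0.3],[0,0,-0.3],[0,0,-0.3],[0,0,-0.3],[0,0,-0.3]],"turn":[[0,0,0],[0,0,0],[0,0,0],[0,0,0],[0,0,0]],"grip":[0.2,0.2,0.2,0.2,0.2]}' >/dev/null
python3 -m creep '{"translation":[[0,0,-0.3],[0,0,-0.3],[0,0,0],[0,0,0]],"turn":[[0,0,0],[0,0,0],[0,0,0],[0,0,0]],"grip":[0.2,0.2,0.2,0.2]}'
python3 d.py 0.4533 0.0197 0.215 135
python3 - <<'E'
from h import *
from cell import env
f=[]
for n in("top","side"):
    c=env.read_camera(n);pickle.dump(c,open(n+"1.pkl","wb"))
    o=env.get_obs();u,v=proj(c,o["tool_pos"]-[0,0,.02]).astype(int);print(n,u,v)
    f.append(cv2.resize(c["frame"][v-40:v+40,u-40:u+40],(400,400),interpolation=2))
cv2.imwrite("pics/lift.png",np.hstack(f)[:,:,::-1])
E
```

```text
time_s: 11.35
tool_pos: [0.4939, 0.2752, 0.214]
tool_rot: [-179.9, -0.0, 135.1]
force: [-0.8, 0.3, -2.0]
grip_width: 0.0311
grasp_force: 54.9
t 11.35 p [0.4939 0.2752 0.214 ] rot [-1.7988e+02 -1.0000e-02  1.3508e+02] F [-0.8  0.3 -2. ] w 0.0311 gf 54.9
shift [-1.895 -2.62  -0.008] turn [-0.0007 -0.0001  0.0004]
top 137 224
side 240 254
```

View pics/lift.png

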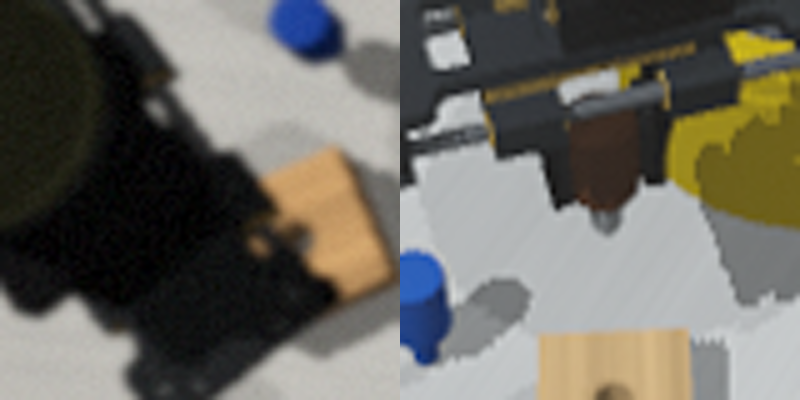

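Pin is held upright (side-view tip at pixel ~(241,260)) and the rest is empty. Moving above the eye.

```bash
python3 - <<'E'
from h import *
c=pickle.load(open("side1.pkl","rb"));print(proj(c,[.4939,.2752,.174]))
E
python3 -m creep '{"translation":[[-0.21,-0.291,0],[-0.21,-0.291,0],[-0.21,-0.291,0],[-0.21,-0.291,0],[-0.21,-0.291,0]],"turn":[[0,0,0],[0,0,0],[0,0,0],[0,0,0],[0,0,0]],"grip":[0.2,0.2,0.2,0.2,0.2]}' >/dev/null
python3 -m creep '{"translation":[[-0.21,-0.291,0],[-0.21,-0.291,0],[-0.21,-0.291,0],[-0.21,-0.291,0],[0,0,0]],"turn":[[0,0,0],[0,0,0],[0,0,0],[0,0,0],[0,0,0]],"grip":[0.2,0.2,0.2,0.2,0.2]}' >/dev/null
python3 d.py 0.4533 0.0197 0.188 135;python3 -c "
from cell import env;o=env.get_obs();print(o['qpos'].round(1))"
```

```text
[240.92553913 260.42152067]
t 12.7 p [0.4533 0.0174 0.2154] rot [ 1.7997e+02 -1.0000e-02  1.3483e+02] F [-0.9  0.2 -1.1] w 0.0312 gf 54.9
shift [0.021 0.02  0.343] turn [ 0.0002 -0.0001 -0.001 ]
[-47.1  -8.8  38.2 111.3   5.6  75.7  34.3]
```

```bash

python3 -m creep '{"translation":[[0.021,0.02,0.1],[0,0,0.1],[0,0,0.12],[0,0,0],[0,0,0]],"turn":[[0,0,-0.001],[0,0,0],[0,0,0],[0,0,0],[0,0,0]],"grip":[0.2,0.2,0.2,0.2,0.2]}' >/dev/null
python3 d.py 0.4533 0.0197 0.188 135
python3 - <<'E'
from h import *
from cell import env
c=env.read_camera("side");o=env.get_obs();print(proj(c,o["tool_pos"]-[0,0,.04]),proj(c,[.4533,.0197,.144]))
a=cv2.resize(c["frame"][165:235,265:345],(800,600) if 0 else (640,560),interpolation=2)
cv2.imwrite("pics/eye.png",a[:,:,::-1])
E
```

```text
t 13.32 p [0.4538 0.0228 0.1897] rot [-1.7997e+02  2.0000e-02  1.3528e+02] F [ 0.5 -0.8 -1.3] w 0.0308 gf 54.9
shift [-0.024 -0.032  0.021] turn [-0.0002  0.0001  0.0015]
[304.10567541 201.63564105] [304.6315709  202.54164556]
```

View pics/eye.png

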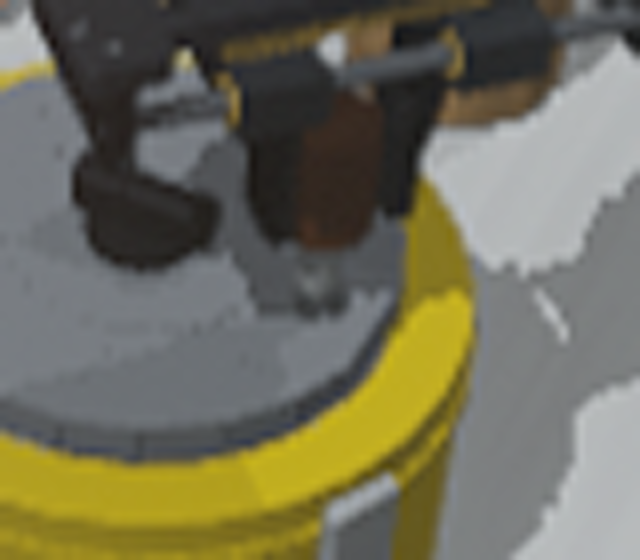

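The tip is just over the eye (crop ~(320,290); dark eye rim showing beside it). I'll settle, then correct.

```bash

for k in 1 2; do python3 -m creep '{"translation":[[0,0,0]],"turn":[[0,0,0]],"grip":[0.2]}' >/dev/null; python3 d.py 0.4533 0.0197 0.188 135; done
```

```text
t 13.5 p [0.4539 0.0228 0.19  ] rot [1.7999e+02 2.0000e-02 1.3526e+02] F [-0.7  0.1 -0.5] w 0.0311 gf 54.9
shift [-0.022 -0.032  0.025] turn [0.0001 0.0001 0.0015]
t 13.62 p [0.4538 0.0227 0.1899] rot [1.7999e+02 2.0000e-02 1.3526e+02] F [ 0.3  0.1 -1.3] w 0.0308 gf 54.9
shift [-0.022 -0.031  0.024] turn [0.     0.0001 0.0014]
```

```bash

python3 -m creep '{"translation":[[-0.022,-0.031,0],[0,0,0],[0,0,0.04],[0,0,0.04],[0,0,0]],"turn":[[0,0,0.0014],[0,0,0],[0,0,0],[0,0,0],[0,0,0]],"grip":[0.2,0.2,0.2,0.2,0.2]}' >/dev/null;python3 d.py 0.4533 0.0197 0.170 135
python3 -m creep '{"translation":[[0,0,0.03],[0,0,0.03]],"turn":[[0,0,0],[0,0,0]],"grip":[0.2,0.2]}' >/dev/null;python3 d.py 0.4533 0.0197 0.170 135
```

```text
t 14.25 p [0.4528 0.0197 0.1829] rot [-1.7994e+02 -1.0000e-02  1.3501e+02] F [ 0.6  1.3 -0.5] w 0.0314 gf 54.9
shift [-0.004  0.004  0.161] turn [-0.0003 -0.0001  0.0001]
t 14.5 p [0.4531 0.0197 0.1783] rot [-1.7998e+02  1.0000e-02  1.3501e+02] F [ 0.1 -0.  -1.2] w 0.0312 gf 54.9
shift [-0.002  0.001  0.104] turn [-0.0001  0.      0.0001]
```

```bash

python3 -m creep '{"translation":[[0,0,0.03],[0,0,0.03],[0,0,0]],"turn":[[0,0,0],[0,0,0],[0,0,0]],"grip":[0.2,0.2,0.2]}' >/dev/null;python3 d.py 0.4533 0.0197 0.166 135
python3 -m creep '{"translation":[[0,0,0.03],[0,0,0.03],[0,0,0]],"turn":[[0,0,0],[0,0,0],[0,0,0]],"grip":[0.2,0.2,0.2]}' >/dev/null;python3 d.py 0.4533 0.0197 0.166 135
```

```text
t 14.88 p [0.453  0.0197 0.1735] rot [-179.96    0.    135.01] F [-0.7 -0.2 -1.7] w 0.0309 gf 54.9
shift [-0.003  0.003  0.093] turn [-0.0002  0.      0.0001]
t 15.25 p [0.453  0.0197 0.1687] rot [-179.96   -0.    135.01] F [-0.5  0.  -1. ] w 0.031 gf 54.9
shift [-0.003  0.003  0.034] turn [-0.0002 -0.      0.    ]
```

```bash

python3 -m creep '{"translation":[[0,0,0.03],[0,0,0]],"turn":[[0,0,0],[0,0,0]],"grip":[0.2,0.2]}' >/dev/null;python3 d.py
python3 -m creep '{"translation":[[0,0,0.02],[0,0,0]],"turn":[[0,0,0],[0,0,0]],"grip":[0.2,0.2]}' >/dev/null;python3 d.py
cat > arc.py <<'E'
import numpy as np
c=np.array([.518,.018]);a0=np.arctan2(.0197-.018,.453-.518)
tx=np.array([-1,1])/2**.5;ty=np.array([1,1])/2**.5
e=lambda t:c+.065*np.array([np.cos(a0-t),np.sin(a0-t)])
if __name__=="__main__":
  for t in np.arange(0,1.2,.1):
    d=(e(t+.1)-e(t))/.08;print(round(t+.1,2),e(t+.1).round(4),(d@tx).round(4),(d@ty).round(4))
E
python3 arc.py
```

```text
t 15.5 p [0.453  0.0197 0.1663] rot [-179.97    0.    135.01] F [-1.  -0.9 -1.8] w 0.0311 gf 54.9
t 15.75 p [0.4534 0.0197 0.166 ] rot [1.7999e+02 1.0000e-02 1.3501e+02] F [-1.5 -0.7  5.4] w 0.031 gf 55.0
0.1 [0.4535 0.0262] 0.0529 0.0616
0.2 [0.4547 0.0326] 0.0465 0.0666
0.3 [0.4564 0.0388] 0.0396 0.0709
0.4 [0.4588 0.0449] 0.0323 0.0745
0.5 [0.4618 0.0506] 0.0247 0.0774
0.6 [0.4653 0.0561] 0.0169 0.0794
0.7 [0.4694 0.0612] 0.0089 0.0807
0.8 [0.4739 0.0658] 0.0008 0.0812
0.9 [0.4789 0.07  ] -0.0074 0.0809
1.0 [0.4843 0.0736] -0.0154 0.0797
1.1 [0.49   0.0767] -0.0233 0.0778
1.2 [0.496  0.0792] -0.0309 0.0751
```

```bash

python3 -m creep '{"translation":[[0,0,-0.025],[0.053,0.062,0],[0.046,0.067,0],[0.040,0.071,0],[0,0,0]],"turn":[[0,0,0],[0,0,0],[0,0,0],[0,0,0],[0,0,0]],"grip":[0.2,0.2,0.2,0.2,0.2]}' >/dev/null;python3 d.py .4564 .0388 .1665 135
python3 -m creep '{"translation":[[0.032,0.074,0],[0.025,0.077,0],[0.008,0.040,0],[0,0,0]],"turn":[[0,0,0],[0,0,0],[0,0,0],[0,0,0]],"grip":[0.2,0.2,0.2,0.2]}' >/dev/null;python3 d.py .4635 .0534 .1665 135
```

```text
t 16.38 p [0.4564 0.0393 0.1665] rot [-1.7993e+02  1.0000e-02  1.3506e+02] F [-0.3 -3.5 -1.4] w 0.0314 gf 54.9
shift [-0.005 -0.005  0.001] turn [-0.0004  0.      0.0004]
t 16.88 p [0.4635 0.0538 0.1667] rot [-1.7995e+02 -2.0000e-02  1.3503e+02] F [-2.7 -4.1 -1.5] w 0.0308 gf 54.9
shift [-0.003 -0.003  0.002] turn [-0.0003 -0.0001  0.0002]
```

```bash

python3 -m creep '{"translation":[[0,0,0.03],[0.009,0.040,0],[0,0,0]],"turn":[[0,0,0],[0,0,0],[0,0,0]],"grip":[0.2,0.2,0.2]}' >/dev/null;python3 d.py .4653 .0561 .1660 135
python3 -m creep '{"translation":[[0.006,0.040,0],[0,0,0]],"turn":[[0,0,0],[0,0,0]],"grip":[0.2,0.2]}' >/dev/null;python3 d.py .4673 .0587 .166 135
python3 -m creep '{"translation":[[0.005,0.040,0],[0,0,0]],"turn":[[0,0,0],[0,0,0]],"grip":[0.2,0.2]}' >/dev/null;python3 d.py .4694 .0612 .166 135
```

```text
t 17.25 p [0.4647 0.055  0.1659] rot [-1.7985e+02 -5.0000e-02  1.3497e+02] F [-8.1 -5.4 12.4] w 0.0312 gf 55.0
shift [ 0.005  0.014 -0.002] turn [-0.0008 -0.0003 -0.0002]
t 17.5 p [0.4668 0.0575 0.1659] rot [-1.7986e+02 -4.0000e-02  1.3496e+02] F [-7.1 -6.3 12.6] w 0.0308 gf 55.0
shift [ 0.006  0.016 -0.002] turn [-0.0008 -0.0002 -0.0002]
t 17.75 p [0.4687 0.0597 0.1659] rot [-1.7983e+02 -3.0000e-02  1.3495e+02] F [-8.4 -6.9 11.3] w 0.0313 gf 55.0
shift [ 0.007  0.02  -0.002] turn [-0.001  -0.0002 -0.0003]
```

```bash

python3 -m creep '{"translation":[[0.003,0.040,-0.01],[0,0,0]],"turn":[[0,0,0],[0,0,0]],"grip":[0.2,0.2]}' >/dev/null;python3 d.py .4716 .0635 .166 135
python3 -m creep '{"translation":[[0.001,0.040,0],[0,0,0]],"turn":[[0,0,0],[0,0,0]],"grip":[0.2,0.2]}' >/dev/null;python3 d.py .4739 .0658 .166 135
```

```text
t 18.0 p [0.4708 0.0624 0.166 ] rot [-1.7985e+02 -2.0000e-02  1.3496e+02] F [-6.3 -6.8  7.5] w 0.0307 gf 55.0
shift [ 0.003  0.017 -0.   ] turn [-0.0008 -0.0001 -0.0002]
t 18.25 p [0.4731 0.0648 0.1659] rot [-1.7986e+02 -2.0000e-02  1.3496e+02] F [-5.5 -5.4  6.3] w 0.0309 gf 55.0
shift [ 0.001  0.016 -0.001] turn [-0.0008 -0.0001 -0.0002]
```

```bash

python3 -m creep '{"translation":[[-0.002,0.040,0],[0,0,0]],"turn":[[0,0,0],[0,0,0]],"grip":[0.2,0.2]}' >/dev/null;python3 d.py .4764 .068 .166 135
```

```text
t 18.5 p [0.4757 0.0681 0.1654] rot [-1.7996e+02 -3.0000e-02  1.3499e+02] F [-2.5 -2.5  1.1] w 0.0308 gf 55.0
shift [-0.007  0.005 -0.007] turn [-0.0002 -0.0002 -0.    ]
```

The lid gave way here, so the hole's edge is found at ~0.85 rad. Advance toward its centre.

```bash

python3 -m creep '{"translation":[[-0.002,0.030,0.015],[0,0,0]],"turn":[[0,0,0],[0,0,0]],"grip":[0.2,0.2]}' >/dev/null;python3 d.py .478 .0695 .166 135
python3 -m creep '{"translation":[[-0.002,0.020,0.02],[0,0,0]],"turn":[[0,0,0],[0,0,0]],"grip":[0.2,0.2]}' >/dev/null;python3 d.py .479 .070 .166 135
```

```text
t 18.75 p [0.4777 0.0699 0.164 ] rot [-1.7998e+02 -1.0000e-02  1.3502e+02] F [-3.6 -3.2  0.7] w 0.0309 gf 55.0
shift [-0.006 -0.002 -0.024] turn [-0.0001 -0.      0.0001]
t 19.0 p [0.479  0.071  0.1623] rot [-179.98   -0.    135.02] F [-3.3 -2.5  0.8] w 0.0309 gf 55.0
shift [-0.009 -0.009 -0.046] turn [-0.0001 -0.      0.0001]
```

```bash

python3 -m creep '{"translation":[[0,0.015,0.03],[0,0,0]],"turn":[[0,0,0],[0,0,0]],"grip":[0.2,0.2]}' >/dev/null;python3 d.py
python3 -m creep '{"translation":[[0,0,0.03],[0,0,0]],"turn":[[0,0,0],[0,0,0]],"grip":[0.2,0.2]}' >/dev/null;python3 d.py
python3 -m creep '{"translation":[[0,0,0.03],[0,0,0]],"turn":[[0,0,0],[0,0,0]],"grip":[0.2,0.2]}' >/dev/null;python3 d.py
```

```text
t 19.25 p [0.4798 0.0717 0.1598] rot [-179.96   -0.    135.01] F [-4.9 -3.3 -0.2] w 0.0311 gf 55.0
t 19.5 p [0.4797 0.0717 0.1574] rot [-1.7996e+02 -1.0000e-02  1.3501e+02] F [-3.3 -3.6 -0.3] w 0.031 gf 55.0
t 19.75 p [0.4798 0.0716 0.1551] rot [-179.97    0.    135.01] F [-3.4 -2.1  0.4] w 0.0308 gf 55.0
```

```bash

python3 -m creep '{"translation":[[0,0,0.03],[0,0,0]],"turn":[[0,0,0],[0,0,0]],"grip":[0.2,0.2]}' >/dev/null;python3 d.py
python3 -m creep '{"translation":[[0,0,0.03],[0,0,0.01],[0,0,0]],"turn":[[0,0,0],[0,0,0],[0,0,0]],"grip":[0.2,0.2,0.2]}' >/dev/null;python3 d.py
python3 -m creep '{"translation":[[0,0,0.015],[0,0,0]],"turn":[[0,0,0],[0,0,0]],"grip":[0.2,0.2]}' >/dev/null;python3 d.py
```

```text
t 20.0 p [0.4798 0.0716 0.1526] rot [-179.97    0.    135.01] F [-3.6 -3.2 -0.6] w 0.0307 gf 55.0
t 20.38 p [0.4805 0.072  0.1512] rot [179.93  -0.   135.  ] F [-7.2 -2.7 10.5] w 0.0311 gf 55.0
t 20.62 p [0.4806 0.072  0.1511] rot [ 1.7991e+02 -3.0000e-02  1.3500e+02] F [-10.5  -2.7  18.6] w 0.0304 gf 55.0
```

```bash

python3 -m creep '{"translation":[[0,0,-0.035],[0,0,0],[0,0,0],[0,0,0],[0,0,0]],"turn":[[0,0,0],[0,0,0],[0,0,0],[0,0,0],[0,0,0]],"grip":[0.2,0.2,0.5,0.7,0.8]}' 10 >/dev/null;python3 d.py
python3 -m creep '{"translation":[[0,0,0],[0,0,0],[0,0,0],[0,0,0],[0,0,0]],"turn":[[0,0,0],[0,0,0],[0,0,0],[0,0,0],[0,0,0]],"grip":[0.9,0.9,0.9,0.9,0.9]}' >/dev/null;python3 d.py
python3 -m creep '{"translation":[[0,0,-0.1],[0,0,-0.2],[0,0,-0.3],[0,0,-0.3],[0,0,-0.3]],"turn":[[0,0,0],[0,0,0],[0,0,0],[0,0,0],[0,0,0]],"grip":[0.9,0.9,0.9,0.9,0.9]}' >/dev/null;python3 d.py .43 .35 .25 135
```

```text
t 21.25 p [0.481  0.0726 0.1517] rot [1.7987e+02 6.0000e-02 1.3505e+02] F [-0.1 -0.   0.5] w 0.0541 gf 0.0
t 21.88 p [0.48   0.0717 0.1513] rot [-1.7999e+02  1.0000e-02  1.3501e+02] F [0.1 0.4 0. ] w 0.0782 gf 0.0
t 22.5 p [0.4803 0.0716 0.2494] rot [1.7993e+02 4.0000e-02 1.3500e+02] F [-0.2  0.3 -0.6] w 0.0784 gf 0.0
shift [ 2.905  2.016 -0.007] turn [ 0.0004  0.0002 -0.    ]
```

Move aside and look.

```bash

python3 -m creep '{"translation":[[0.28,0.2,0],[0.28,0.2,0],[0.28,0.2,0],[0.28,0.2,0],[0.28,0.2,0]],"turn":[[0,0,0],[0,0,0],[0,0,0],[0,0,0],[0,0,0]],"grip":[0.9,0.9,0.9,0.9,0.9]}' >/dev/null
python3 -m creep '{"translation":[[0.28,0.2,0],[0.28,0.2,0],[0.28,0.2,0],[0,0,0],[0,0,0]],"turn":[[0,0,0],[0,0,0],[0,0,0],[0,0,0],[0,0,0]],"grip":[0.9,0.9,0.9,0.9,0.9]}' >/dev/null;python3 d.py
python3 - <<'E'
from h import *
from cell import env
f=[]
for n in("top","side"):
    c=env.read_camera(n);W=world(c);u,v=proj(c,[.48,.072,.188]).astype(int)
    P=W[v-15:v+15,u-15:u+15].reshape(-1,3);h=np.hypot(P[:,0]-.48,P[:,1]-.072);q=P[(h<.022)&(P[:,2]>.178)&(P[:,2]<.2)]
    print(n,len(q),q.mean(0).round(4),q[:,2].max().round(4))
    f.append(cv2.resize(c["frame"][v-55:v+55,u-55:u+55],(400,400),interpolation=2))
cv2.imwrite("pics/end.png",np.hstack(f)[:,:,::-1])
E
```

```text
t 23.75 p [0.4442 0.288  0.2479] rot [1.7999e+02 5.0000e-02 1.3497e+02] F [ 0.3  0.3 -0.1] w 0.0783 gf 0.0
top 166 [0.476  0.0682 0.1876] 0.1905<stdin>:7: RuntimeWarning: Mean of empty slice.
  ret = um.true_divide(
Traceback (most recent call last):
ValueError: zero-size array to reduction operation maximum which has no identity
```

```bash
python3 - <<'E'
from h import *
from cell import env
c=env.read_camera("top");W=world(c);P=W[150:300,180:320].reshape(-1,3)
q=P[(abs(P[:,2]-.188)<.006)&(np.hypot(P[:,0]-.478,P[:,1]-.07)<.03)];print(len(q),q.mean(0).round(4),cv2.minEnclosingCircle((q[:,:2]*1000).astype(np.float32)))
A=np.c_[q[:,:2],np.ones(len(q))];print("slope",np.linalg.lstsq(A,q[:,2],rcond=None)[0][:2].round(3))
f=[cv2.resize(c["frame"][175:285,200:310],(400,400),interpolation=2),cv2.resize(env.read_camera("side")["frame"],(400,400))]
cv2.imwrite("pics/end.png",np.hstack(f)[:,:,::-1])
E
```

```text
166 [0.4761 0.0683 0.1874] ((476.24908447265625, 68.41104125976562), 15.626774787902832)
slope [0.016 0.007]
```

View pics/end.png

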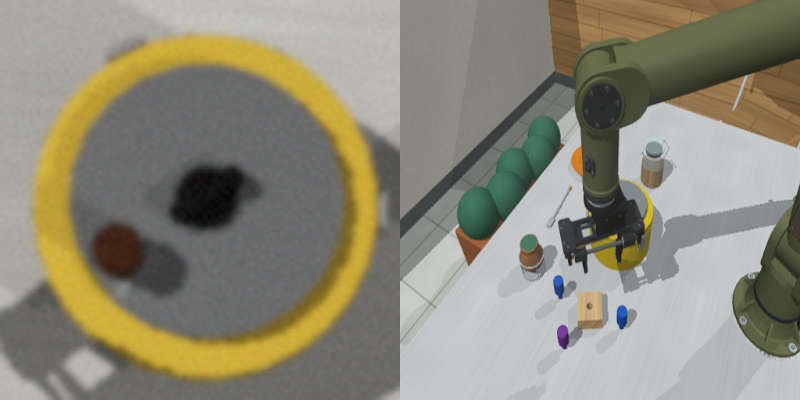

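The final picture shows the pin upright in the wheel (crop (118,250)). Its handle top is at 0.1875 m, which is the fully home height. The wheel has stayed wound, the rest is empty and the bystanders are in place.

```bash
python3 -c "
from cell import env;print(env.sign_off())"
```

```text
the job is handed in; nothing more can be done
None
```

The caddy is locked and handed in at about 24 s: the pin is fully home with its handle down on the wheel, the wheel stays wound at roughly 0.85–0.95 rad with the arm clear, and the bystanders weren't touched.

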